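# Sweep foam scraps into the catch pan

### The arm

A 6-joint arm with a two-finger parallel gripper is mounted at the origin on a cart in front of the work surface, level with it; the furniture and walls round the work are solid. World frame = base frame: x ahead of the robot, y to its left, z up, the work surface at z = 0. Lengths are in m, angles in rad, forces in N, time in s.
With the tool pointing down it reaches from about 0.35 to 0.8 m from the base axis. Payload 7.3 kg.
Tool frame: the origin (TCP) lies between the finger pads; the fingertips stand 19 mm ahead of it and the grasp point (between the pads) is the TCP; z points along the fingers, y is the line along which they close (so a half turn about z gives the same grasp; the last joint's range is limited). The gripper opens to 85 mm and grips with 20 to 120 N. Pads are 22 mm wide; open, the fingers measure 114 mm over their backs; the gripper's body (76 mm by 85 mm) begins 54 mm behind the grasp point. The pads swing forward as they close: fully open they stand 13 mm farther back than shut.
Start: joints at [-0.146, 0.342, 1.524, -0, 1.275, -0.146], TCP at [0.525, 0, 0.25] pointing down, gripper open.
Joint ranges: [-2.53, 2.53], [-0.77, 2.02], [0.04, 2.7], [-1, 4.14], [0.28, 2.66], [-3.11, 3.11]. Speed limits (rad/s): [2.57, 2.57, 3.14, 3.14, 3.14, 3.14].

### API

Orientations are given as a rotation vector (axis times angle).
In Python, from plant import state, read_camera, close_job gives the robot as it stands. The module is installed in compiled form; this text tells all that it offers.
- The arm moves only by the tool apply_moves, never from a script. Its argument "targets" is text: rows parted by semicolons, each of 5 numbers parted by spaces: the gripper's target within -1 to 1 (shut at 1, half-way at 0, fully open at -1), then the shift along the tool's x, y, z in cm, then the turn about the tool's z in rad. A call has 1 to 8 rows; each row shifts and turns the commanded pose from where the row before left it, along the tool's axes as they then stand; what a row does not reach is not made up. A row lasts 1/8 s, in which the tool goes at most 62.5 mm and 10.7 degrees, less where a joint would pass 70% of its speed; a pose out of reach is approached as far as the arm can. A call with a gripper value outside its range is refused whole. The fingers move at their own pace and stop on an object; "squeeze" is the grip in N (left out, the last holds). Time passes only in rows, so rows that do not move let the fingers close. It gives the time, the measured TCP pose, the force, the opening and the grip force at its end, in the units of the state.
- state(): the state, without advancing time (a new reading comes with each control period).
- read_camera(name): name is "scene" or "side" or "wrist"; returns a dict with "image" (400x640x3 uint8, blue, green, red), "depth" (400x640 float32, m along the optical axis (not along the pixel's ray), 0 where there is no reading), "fx", "fy", "cx", "cy" (pixels), "R" (3x3) and "t" (3): a world point X has camera coordinates R X + t. Camera axes: x right, y down, z forward; pixel columns grow to the right and rows downward; lengths in m; the calibration is good to about 2 mm. A picture is of the moment at which its call begins.
- close_job(): hands the job in; it is judged then, once.
The state is a dict: "t": time; "joint_pos": joint angles; "qd": joint speeds; "tau": joint torques, N m; "tcp_pos": TCP position; "ee_rot": TCP orientation; "force": force on the tool from outside, world axes, zero at the start; "moment": the same for the moment, N m; "width": finger opening in m; "gripper_force": force on a finger pad.
Only numpy, scipy, OpenCV 4.12 (cv2) and the standard library are available. Lean on these libraries where they do the work, as an engineer would, in place of code of your own. Each camera call takes 0.05 s, during which the arm holds its last target. There are 200 camera calls.

### The job

Clear the three broken pieces of white foam from the bench: sweep them with the fingers through the open side of the low aluminium pan until all three are right inside it, lying flat on its floor. Only push them along the bench, do not pick them up, and leave the small petri dish, the brown-capped jar and the forceps where they are.

Things in the scene. Friction and masses are not known exactly. Their poses are not given: they have to be found in the camera images.
- scrap_small: small broken slab of white bead foam, about 49 (own x) x 58 (own y) x 18 mm high, light, lying loose on the bench; origin at the centre of its underside. The underside is a little uneven, so it may lie up to 5 degrees off level.
- scrap_mid: mid broken slab of white bead foam, about 53 (own x) x 70 (own y) x 19 mm high, light, lying loose on the bench; origin at the centre of its underside. The underside is a little uneven, so it may lie up to 5 degrees off level.
- scrap_large: large broken slab of white bead foam, about 66 (own x) x 74 (own y) x 20 mm high, light, lying loose on the bench; origin at the centre of its underside. The underside is a little uneven, so it may lie up to 5 degrees off level.
- pan: low open-fronted pan of bare aluminium sheet, 160 mm deep (own x), 200 mm wide (own y), fixed to the bench; origin at the centre of its underside. Side and back walls (+y, -y, +x) 3 mm thick, 35 mm high with a 5 mm thick rolled rim; floor 2.5 mm thick. The open mouth is at own -x, facing roughly world +y (the robot's left), with an 18 mm lip sloping from bench to floor; clear width 192 mm.
- pan_mouth (a point): the middle of the front edge of the pan's lip, at bench height; its x axis points horizontally into the pan, its y axis along the mouth. The back wall's inner face is at x = 157 mm, the side walls' at y = +-97 mm, and they begin 14 mm behind the lip edge.
- dish: small shallow clear petri dish, 64 mm across, 13 mm high, loose bystander; origin at the centre of its underside
- jar: squat glass jar with brown cap, 68 mm across, 82 mm high, standing, loose bystander; origin at the centre of its underside
- tweezers: steel forceps lying flat, 113 mm long (own y) x 16 mm x 10 mm, loose bystander; origin at the centre of the underside

How it is judged:
At the end, for the whole second after the job is handed in: Each foam scrap lies flat (tilt under 0.2 rad, underside under 12 mm above the bench) and at rest in the pan: its centre between the side walls and at least 25 mm (small), 27 mm (mid) or 33 mm (large) inside the lip's front edge (x of scrap_small in the frame of pan_mouth between 0.025 and 0.155 m and y of scrap_small in the frame of pan_mouth between -0.09 and 0.09 m and height (world z) of each of scrap_small, scrap_mid, scrap_large below 0.012 m and angle between each of scrap_small, scrap_mid, scrap_large's own z axis and vertical below 0.2 rad and linear speed of each of scrap_small, scrap_mid, scrap_large below 0.01 m/s and x of scrap_mid in the frame of pan_mouth between 0.027 and 0.155 m and y of scrap_mid in the frame of pan_mouth between -0.09 and 0.09 m and x of scrap_large in the frame of pan_mouth between 0.033 and 0.155 m and y of scrap_large in the frame of pan_mouth between -0.09 and 0.09 m); the robot touches nothing.
It fails at once if a foam scrap is lifted or carried (its underside more than 35 mm above the bench) (height (world z) of any of scrap_small, scrap_mid, scrap_large above 0.035 m).
It fails at once if the small petri dish is moved more than 15 mm (distance of dish from where it was at the start of the episode above 0.015 m).
It fails at once if the brown-capped jar is moved more than 15 mm or tipped (distance of jar from where it was at the start of the episode above 0.015 m or angle between jar's own z axis and vertical above 0.3 rad).
It fails at once if the forceps is moved more than 15 mm (distance of tweezers from where it was at the start of the episode above 0.015 m).
It also fails if it takes over 58 s, if anything falls off the work surface, if the arm or the gripper's body presses on something with over 40 N, if the wrist force passes 120 N, or if a joint passes its speed limit or range.

## Working session

There is one attempt and no reset: what is moved stays moved. The work goes in short steps, Python scripts to look and compute and a tool call to move; the robot and the scene stay as the last step left them, time stands still between calls to the robot, and variables do not carry over. Pictures are saved under pics/ and viewed, at most 10 in all, crops included, and the job is handed in when it is done.

Besides the shell and the picture viewer there is one more tool, called after "Emit:" as a command line: name --argument value ..., lists and objects as JSON in quotes. apply_moves: Moves the arm, as the interface text tells. Its arguments: {"type":"object","properties":{"targets":{"type":"string"},"squeeze":{"type":"number"}},"required":["targets"]}

```bash
mkdir -p pics
python3 - <<'E'
from plant import state, read_camera
import cv2,numpy as np,pickle
d={}
for n in("scene","side"):
    c=read_camera(n);d[n]=c;cv2.imwrite(f"pics/{n}0.png",c["image"])
    print(n,(-c["R"].T@c["t"]).round(3),c["R"][2].round(2))
pickle.dump(d,open("c0.pkl","wb"))
s=state();print(s["t"],s["tcp_pos"],s["ee_rot"])
E
```

```text
scene [-0.028 -0.574  0.502] [ 0.56  0.71 -0.44]
side [ 0.157 -0.47   0.421] [ 0.47  0.75 -0.45]
0.1 [5.24686232e-01 8.99684644e-05 2.49689950e-01] [-2.22064589e+00 -2.22064808e+00  1.24211804e-03]
```

View pics/scene0.png

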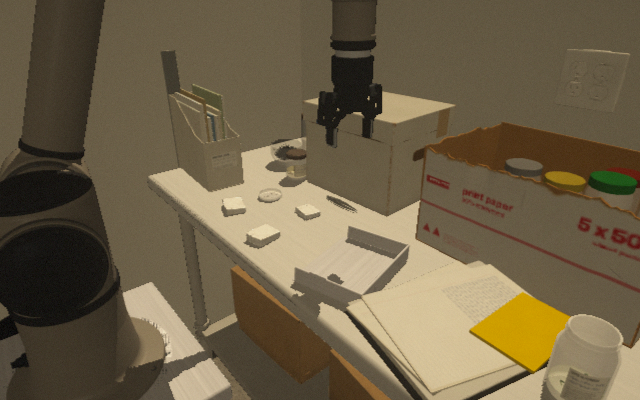

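View pics/side0.png

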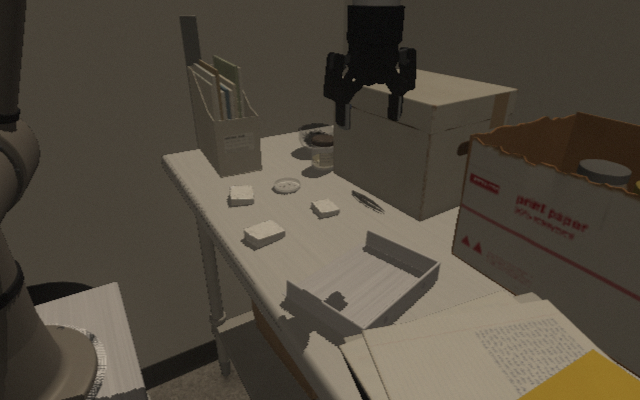

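The scene view shows scraps at (233,206), (264,235) and (308,212), the pan at about (355,265), the dish at (271,195), the jar at (296,165) and the forceps at (341,204). Next I'll rectify to a top view at the scrap-top height.

```bash
cat > h.py <<'E'
import cv2,numpy as np
X0,X1,Y0,Y1=0.25,0.8,-0.3,0.5   # map area, 1 px = 1 mm; image up = +x, left = +y
def top(c,z):
    K=np.array([[c["fx"],0,c["cx"]],[0,c["fy"],c["cy"]],[0,0,1]])
    P=K@np.c_[c["R"],c["t"]]
    H=np.c_[P[:,0],P[:,1],P[:,2]*z+P[:,3]]         # (x,y,1)->pixel
    M=np.array([[0,-.001,X1],[-.001,0,Y1],[0,0,1]]) # map pixel->(x,y)
    return cv2.warpPerspective(c["image"],H@M,(800,550),flags=cv2.INTER_LINEAR|cv2.WARP_INVERSE_MAP)
def grid(im):
    im=im.copy()
    for v in np.arange(-.3,.5,.1): u=int(round((Y1-v)*1000));cv2.line(im,(u,0),(u,550),(0,120,0),1);cv2.putText(im,f"y{v:.1f}",(u+2,545),0,.4,(0,255,0))
    for v in np.arange(.3,.8,.1): u=int(round((X1-v)*1000));cv2.line(im,(0,u),(800,u),(0,120,0),1);cv2.putText(im,f"x{v:.1f}",(2,u-2),0,.4,(0,255,0))
    return im
def heights(c,lo,hi):
    """depth points: map of z-height, 1 mm grid"""
    v,u=np.nonzero(c["depth"]>0);d=c["depth"][v,u]
    p=np.c_[(u-c["cx"])/c["fx"]*d,(v-c["cy"])/c["fy"]*d,d]
    w=(p-c["t"])@c["R"]
    k=(w[:,2]>lo)&(w[:,2]<hi)&(w[:,0]>X0)&(w[:,0]<X1)&(w[:,1]>Y0)&(w[:,1]<Y1)
    return w[k],c["image"][v[k],u[k]]
E
python3 - <<'E'
from h import *;import pickle
d=pickle.load(open("c0.pkl","rb"))
im=top(d["side"],0.018)
cv2.imwrite("pics/top0.png",grid(np.clip(im*1.3,0,255).astype(np.uint8)))
for n in d:
  w,_=heights(d[n],.010,.05)
  m=np.zeros((550,800),np.uint8);m[((X1-w[:,0])*1000).astype(int),((Y1-w[:,1])*1000).astype(int)]=255
  m=cv2.morphologyEx(m,cv2.MORPH_CLOSE,np.ones((7,7)))
  print(n)
  for c in cv2.findContours(m,0,2)[0]:
    if cv2.contourArea(c)>300:
      (u,v),s,a=cv2.minAreaRect(c);print(round(X1-v/1000,3),round(Y1-u/1000,3),np.round(s),round(a))
E
```

```text
scene
0.408 0.153 [67. 51.] 80
0.433 0.331 [71. 51.] 18
0.476 0.46 [ 42. 116.] 22
0.564 0.183 [56. 42.] 8
0.502 -0.134 [313. 329.] 90
0.654 -0.185 [228.  41.] 1
0.67 0.376 [24. 60.] 47
0.7 0.178 [ 97. 324.] 70
side
0.407 0.154 [68. 54.] 80
0.432 0.333 [71. 52.] 18
0.476 0.463 [ 36. 116.] 20
0.563 0.186 [57. 44.] 5
0.514 -0.135 [330. 318.] 0
0.668 0.377 [23. 58.] 46
0.699 0.178 [ 97. 322.] 69
```

View pics/top0.png

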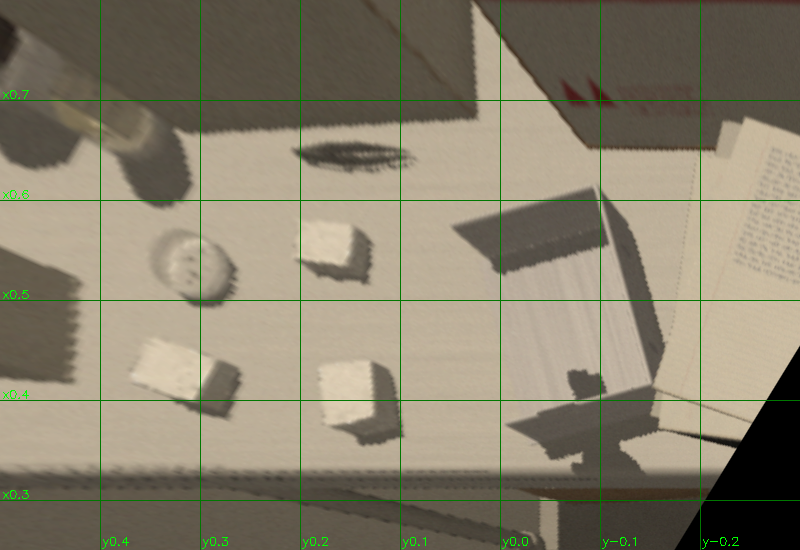

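The top view shows the scraps at about (0.40,0.155), (0.43,0.33) and (0.56,0.17). The pan mouth runs from roughly (0.53,0.0) to (0.34,-0.05), and it opens toward +y with a slight yaw. Next I'll fit the pan rim and scrap tops more precisely.

Run:
```python
from h import *;import pickle
d=pickle.load(open("c0.pkl","rb"))
W=np.vstack([heights(d[n],.027,.042)[0] for n in d])
k=(W[:,0]>.3)&(W[:,0]<.64)&(W[:,1]>-.17)&(W[:,1]<.06);P=W[k]
m=np.zeros((550,800),np.uint8);m[((X1-P[:,0])*1000).astype(int),((Y1-P[:,1])*1000).astype(int)]=255
m=cv2.morphologyEx(m,cv2.MORPH_CLOSE,np.ones((5,5)))
for c in cv2.findContours(m,0,2)[0]:
  if cv2.contourArea(c)>80:
    b=cv2.boxPoints(cv2.minAreaRect(c));print([(round(X1-v/1000,3),round(Y1-u/1000,3)) for u,v in b])
for n in d: cv2.imwrite(f"pics/t_{n}.png",top(d[n],0.035))
a=np.hstack([top(d[n],z)[130:520,380:720] for n,z in(("side",.035),("side",.0))])
cv2.imwrite("pics/pan.png",np.vstack([a[:390]]))
# scrap tops
for n in d:
  T=cv2.GaussianBlur(top(d[n],.019),(3,3),0).min(2)
  for cx,cy in((.405,.155),(.43,.333),(.56,.175)):
    u,v=int((Y1-cy)*1000),int((X1-cx)*1000);s=T[v-60:v+60,u-60:u+60]
    t,b=cv2.threshold(s,np.percentile(s,97)*.88,255,0)
    b=cv2.morphologyEx(b.astype(np.uint8),cv2.MORPH_OPEN,np.ones((5,5)))
    c=max(cv2.findContours(b,0,2)[0],key=cv2.contourArea);(x,y),sz,an=cv2.minAreaRect(c)
    print(n,round(X1-(y+v-60)/1000,3),round(Y1-(x+u-60)/1000,3),np.round(sz),round(an))
```

```text
[(np.float32(0.56), np.float32(0.031)), (np.float32(0.602), np.float32(-0.115)), (np.float32(0.396), np.float32(-0.173)), (np.float32(0.355), np.float32(-0.027))]
scene 0.408 0.151 [62. 52.] 87
scene 0.431 0.323 [74. 53.] 22
scene 0.558 0.173 [58. 44.] 6
side 0.408 0.153 [61. 52.] 84
side 0.432 0.327 [76. 50.] 18
side 0.559 0.176 [56. 43.] 8
```

View pics/pan.png

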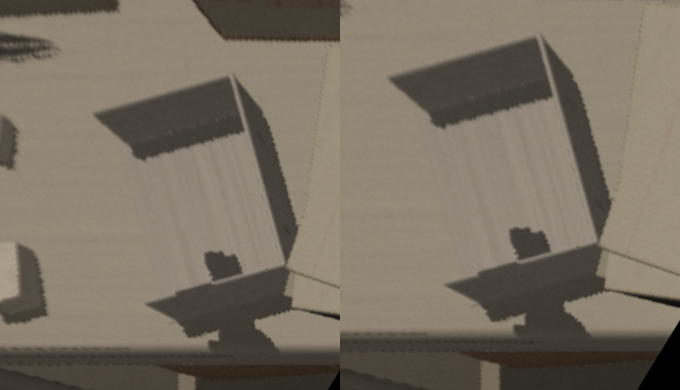

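Pan mouth is at about (0.457, 0.0135), with inward direction (0.268, -0.963). I'll push scrap A first, at half opening so there are two contact points.

Emit:
apply_moves --targets "0.3 5 -3.1 0 0; 0.3 5 -3.1 0 0; 0.3 5 -3.1 0 0; 0.3 5 -3.1 0 -0.09; 0.3 0 0 5 0; 0.3 0 0 5 0; 0.3 0 0 5 0; 0.3 0 0 5 0"

```text
t: 1.1
tcp_pos: [0.4009, 0.2001, 0.0489]
ee_rot: [2.119, 2.319, 0.001]
force: [0.4, -0.2, -0.3]
width: 0.0299
gripper_force: 0.0
```

```bash
cat > mv.py <<'E'
import sys,numpy as np
from plant import state
from scipy.spatial.transform import Rotation as Ro
M=np.array([.457,.0135]);e=np.array([.268,-.963]);f=np.array([.963,.268])
def pan(p): r=np.array(p[:2])-M;return (r@e).round(3),(r@f).round(3)
def go(x,y,z):
    s=state();R=Ro.from_rotvec(s["ee_rot"]).as_matrix()
    print("t",round(s["t"],2),"tcp",s["tcp_pos"].round(4),"toolx",R[:2,0].round(3),"w",round(s["width"],3),"f",s["force"].round(1),"pan",pan(s["tcp_pos"]))
    print("shift cm",(R.T@(np.array([x,y,z])-s["tcp_pos"])*100).round(2))
if __name__=="__main__": go(*map(float,sys.argv[1:]))
E
python3 mv.py .435 -.0755 .022
python3 - <<'E'
from h import *;import pickle
d=pickle.load(open("c0.pkl","rb"))
for lo,hi in((.02,.06),(.06,.12),(.12,.2),(.2,.3)):
  w=np.vstack([heights(d[n],lo,hi)[0] for n in d])
  k=(w[:,0]<.58)&(w[:,1]>.38); b=(w[:,1]>0)&(w[:,1]<.3)&(w[:,0]>.6)
  for q in(k,b): print(lo, q.sum(), w[q].min(0).round(3) if q.any() else "")
E
```

```text
t 1.1 tcp [0.4009 0.2001 0.0489] toolx [-0.09   0.996] w 0.03 f [ 0.4 -0.2 -0.3] pan (np.float64(-0.195), np.float64(-0.004))
shift cm [-27.75   0.91   2.68]
0.02 1210 [0.425 0.451 0.02 ]
0.02 3177 [0.684 0.037 0.02 ]
0.06 1919 [0.425 0.447 0.06 ]
0.06 5189 [0.683 0.037 0.06 ]
0.12 2355 [0.426 0.45  0.12 ]
0.12 6995 [0.682 0.031 0.12 ]
0.2 982 [0.435 0.47  0.2  ]
0.2 4763 [0.68  0.032 0.2  ]
```

Emit:
apply_moves --targets "0.3 0 0 2.7 0; 0.3 -1.5 0.05 0 0; 0.3 -1.85 0.06 0 0; 0.3 -1.85 0.06 0 0; 0.3 -1.85 0.06 0 0; 0.3 -1.85 0.06 0 0; 0.3 -1.85 0.06 0 0; 0.3 -1.85 0.06 0 0"

```text
t: 2.1
tcp_pos: [0.4171, 0.0735, 0.0246]
ee_rot: [2.119, 2.318, 0.002]
force: [0.8, 1.0, 0.2]
width: 0.0303
gripper_force: 0.1
```

```bash
python3 mv.py .435 -.0755 .023
python3 - <<'E'
from h import *
from plant import read_camera
c=read_camera("side")
cv2.imwrite("pics/p1.png",grid(np.clip(top(c,.018)*1.3,0,255).astype(np.uint8)))
E
```

```text
t 2.1 tcp [0.4171 0.0735 0.0246] toolx [-0.09   0.996] w 0.03 f [0.8 1.  0.2] pan (np.float64(-0.068), np.float64(-0.022))
shift cm [-15.     0.44   0.17]
```

View pics/p1.png

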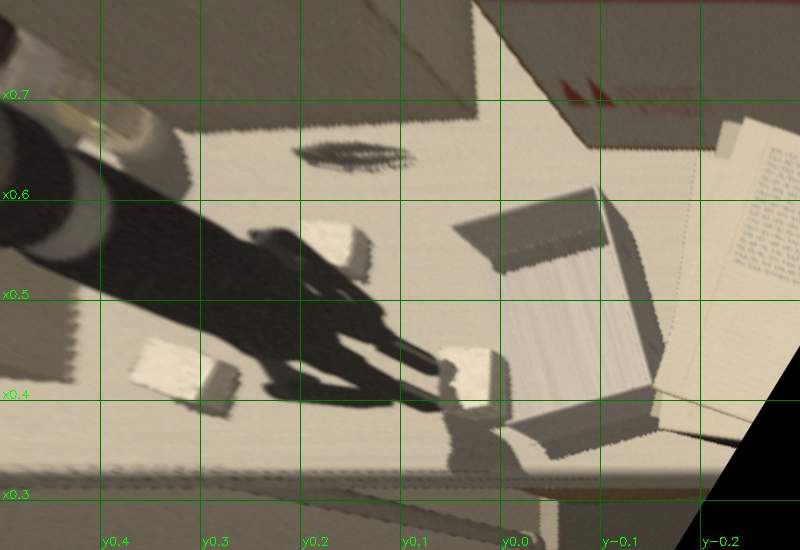

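Scrap A is held squarely by both fingers, spanning about (440-490, 347-408) in the map, and it clears the lower wall tip. I'll keep pushing.

Emit:
apply_moves --targets "0.3 -1.85 0.06 0.15 0; 0.3 -1.85 0.06 0 0; 0.3 -1.85 0.06 0 0; 0.3 -1.85 0.06 0 0; 0.3 -1.85 0.06 0 0; 0.3 -1.85 0.06 0 0; 0.3 -1.85 0.06 0 0; 0.3 -1.4 0.06 0 0"

```text
t: 3.15
tcp_pos: [0.4345, -0.0687, 0.0227]
ee_rot: [2.119, 2.317, 0.001]
force: [-0.7, 0.4, 0.4]
width: 0.03
gripper_force: 0.2
```

```bash
python3 mv.py .604 .173 .12
```

```text
t 3.15 tcp [ 0.4345 -0.0687  0.0227] toolx [-0.089  0.996] w 0.03 f [-0.7  0.4  0.4] pan (np.float64(0.073), np.float64(-0.044))
shift cm [22.56 19.05 -9.71]
```

Emit:
apply_moves --targets "0.3 1 0 0 0; 0.3 0 0 -4.8 0; 0.3 0 0 -4.8 0; 0.3 4.3 3.8 0 0; 0.3 4.3 3.8 0 0; 0.3 4.3 3.8 0 0; 0.3 4.3 3.8 0 0; 0.3 4.3 3.8 0 0"

```text
t: 4.15
tcp_pos: [0.6031, 0.1764, 0.118]
ee_rot: [-2.118, -2.32, 0.001]
force: [0.2, -0.8, -0.6]
width: 0.0299
gripper_force: 0.0
```

Emit:
apply_moves --targets "0.3 0 0 0 -0.17; 0.3 0 0 0 -0.17; 0.3 0 0 0 -0.17; 0.3 0 0 0 -0.17; 0.3 0 0 0 -0.17; 0.3 0 0 0 -0.17; 0.3 0 0 0 -0.17; 0.3 0 0 0 -0.17"

```text
t: 5.15
tcp_pos: [0.6021, 0.1747, 0.1178]
ee_rot: [-0.179, -3.135, 0.0]
force: [0.1, -0.7, -0.5]
width: 0.0297
gripper_force: 0.0
```

```bash
python3 mv.py .606 .172 .023
python3 - <<'E'
from h import *
from plant import read_camera
c=read_camera("side")
cv2.imwrite("pics/p2.png",grid(np.clip(top(c,.018)*1.3,0,255).astype(np.uint8)))
E
```

```text
t 5.15 tcp [0.6021 0.1747 0.1178] toolx [-0.993  0.114] w 0.03 f [ 0.1 -0.7 -0.5] pan (np.float64(-0.116), np.float64(0.183))
shift cm [-0.43 -0.22  9.48]
```

View pics/p2.png

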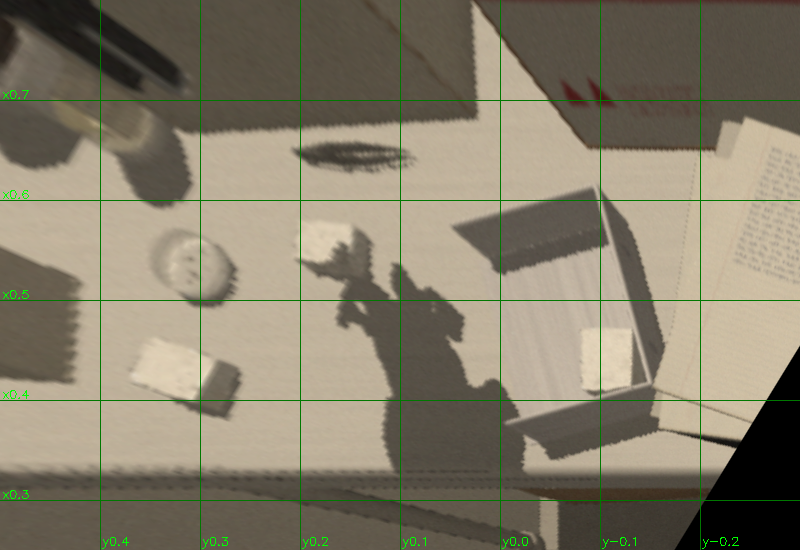

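Scrap A is well inside the pan, spanning (580-632, 328-392), i.e. around (0.44,-0.107). Next I'll lower behind C and push it toward -x.

Emit:
apply_moves --targets "0.3 -0.4 -0.2 4.7 0; 0.3 0 0 4.8 0; 0.3 1.7 0 0 0; 0.3 1.7 0 0 0; 0.3 1.7 0 0 0; 0.3 1.7 0 0 0; 0.3 1.7 0 0 0; 0.3 1.7 0 0 0"

```text
t: 6.2
tcp_pos: [0.5044, 0.1842, 0.023]
ee_rot: [-0.193, -3.135, 0.0]
force: [0.2, -0.3, 0.0]
width: 0.03
gripper_force: 0.0
```

```bash
python3 mv.py .505 .185 .023
python3 - <<'E'
from h import *
from plant import read_camera
c=read_camera("side")
cv2.imwrite("pics/p3.png",grid(np.clip(top(c,.018)*1.3,0,255).astype(np.uint8)))
E
```

```text
t 6.2 tcp [0.5044 0.1842 0.023 ] toolx [-0.992  0.123] w 0.03 f [ 0.2 -0.3  0. ] pan (np.float64(-0.152), np.float64(0.091))
shift cm [-0.05  0.09 -0.  ]
```

View pics/p3.png

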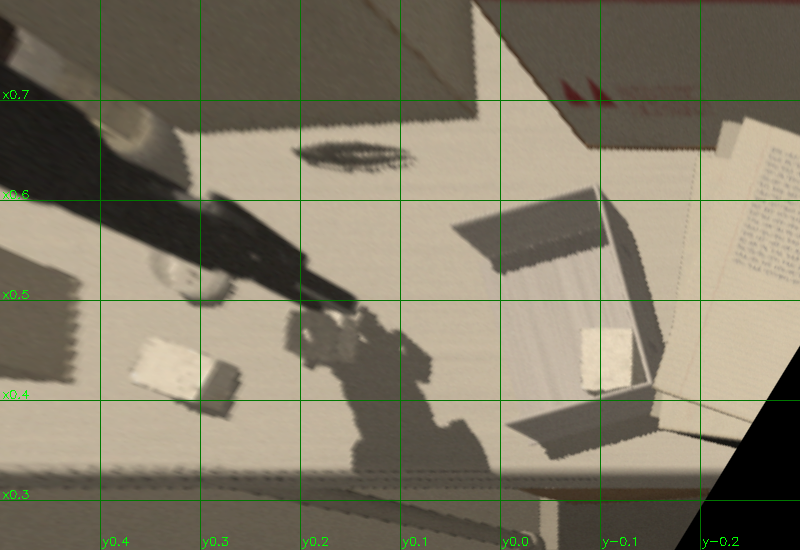

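C has moved to about (0.467,0.18), spanning (285-360, 308-368), in the gripper's shadow. I'll retract, turn and go behind it.

Emit:
apply_moves --targets "0.3 -1 0 0 0; 0.45 0 0 -5 0.16; 0.45 0 0 0 0.17; 0.45 0 0 0 0.17; 0.45 0 0 0 0.17; 0.45 0 0 0 0.17; 0.45 0 0 0 0.17; 0.45 0 0 0 0.17"

```text
t: 7.25
tcp_pos: [0.5172, 0.1823, 0.0731]
ee_rot: [1.91, 2.493, 0.002]
force: [0.2, 0.1, -0.5]
width: 0.0236
gripper_force: 0.0
```

```bash
python3 mv.py .450 .240 .023
python3 - <<'E'
from h import *
from plant import read_camera
for n in("side","scene"):
  c=read_camera(n)
  w,col=heights(c,.012,.03)
  k=(abs(w[:,0]-.467)<.07)&(abs(w[:,1]-.185)<.07)&(col.min(1)>60);w=w[k]
  print(n,k.sum(),w.min(0).round(3),w.max(0).round(3),np.median(w,0).round(3))
  m=np.zeros((550,800),np.uint8);m[((X1-w[:,0])*1000).astype(int),((Y1-w[:,1])*1000).astype(int)]=255
  m=cv2.morphologyEx(m,cv2.MORPH_CLOSE,np.ones((7,7)))
  for q in cv2.findContours(m,0,2)[0]:
    if cv2.contourArea(q)>300:
      (u,v),s,a=cv2.minAreaRect(q);print(round(X1-v/1000,3),round(Y1-u/1000,3),np.round(s),round(a))
E
```

```text
t 7.25 tcp [0.5172 0.1823 0.0731] toolx [-0.26   0.966] w 0.024 f [ 0.2  0.1 -0.5] pan (np.float64(-0.146), np.float64(0.103))
shift cm [ 7.32 -4.99  5.  ]
side 201 [0.445 0.169 0.012] [0.49  0.224 0.015] [0.466 0.199 0.013]
0.469 0.197 [54. 44.] 5
scene 30 [0.447 0.171 0.012] [0.483 0.221 0.014] [0.463 0.198 0.012]
```

Emit:
apply_moves --targets "0.45 4.4 -2.25 0 0; 0.45 4.4 -2.25 0 0; 0.45 0 0 5 0; 0.45 -1.8 -0.05 0 0; 0.45 -1.85 -0.05 0 0; 0.45 -1.85 -0.05 0 0; 0.45 -1.85 -0.05 0 0; 0.45 -1.85 -0.05 0 0"

```text
t: 8.35
tcp_pos: [0.4714, 0.1641, 0.0232]
ee_rot: [1.903, 2.499, 0.001]
force: [-0.5, 0.4, 0.1]
width: 0.0235
gripper_force: 0.2
```

```bash
python3 mv.py .52 -.051 .023
python3 - <<'E'
from h import *
from plant import read_camera
c=read_camera("side")
cv2.imwrite("pics/p4.png",grid(np.clip(top(c,.018)*1.3,0,255).astype(np.uint8)))
E
```

```text
t 8.35 tcp [0.4714 0.1641 0.0232] toolx [-0.266  0.964] w 0.024 f [-0.5  0.4  0.1] pan (np.float64(-0.141), np.float64(0.054))
shift cm [-2.203e+01 -1.040e+00  2.000e-02]
```

View pics/p4.png

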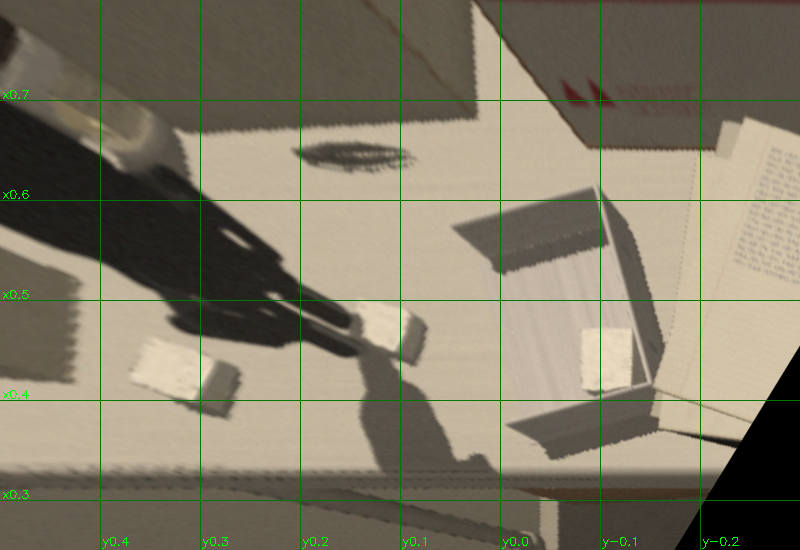

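C is being pushed straight and spans (352-412, 300-350), around (0.476,0.118). I'll continue into the pan.

Emit:
apply_moves --targets "0.45 -1.85 -0.05 0 0; 0.45 -1.85 -0.05 0 0; 0.45 -1.85 -0.05 0 0; 0.45 -1.85 -0.05 0 0; 0.45 -1.85 -0.05 0 0; 0.45 -1.85 -0.05 0 0; 0.45 -1.85 -0.05 0 0; 0.45 -1.85 -0.05 0 0"

```text
t: 9.4
tcp_pos: [0.5067, 0.0208, 0.0228]
ee_rot: [1.902, 2.5, 0.0]
force: [-0.0, 1.4, -0.1]
width: 0.0233
gripper_force: 0.2
```

Emit:
apply_moves --targets "0.45 -1.85 -0.03 0 0; 0.45 -1.8 0 0 0; 0.45 -1.8 0 0 0; 0.45 -1.2 0 0 0; 0.45 1 0 0 0; 0.45 0 0 -5 0; 0.3 5.5 0 -2 0; 0.3 5.5 0 0 0"

```text
t: 10.4
tcp_pos: [0.4921, 0.0751, 0.0946]
ee_rot: [1.902, 2.497, 0.004]
force: [-0.2, 0.7, 0.0]
width: 0.0301
gripper_force: 0.0
```

```bash
python3 mv.py .450 .384 .1
python3 - <<'E'
from h import *
from plant import read_camera
c=read_camera("side")
cv2.imwrite("pics/p5.png",grid(np.clip(top(c,.018)*1.3,0,255).astype(np.uint8)))
E
```

```text
t 10.4 tcp [0.4921 0.0751 0.0946] toolx [-0.266  0.964] w 0.03 f [-0.2  0.7  0. ] pan (np.float64(-0.05), np.float64(0.05))
shift cm [30.9   4.15 -0.55]
```

View pics/p5.png

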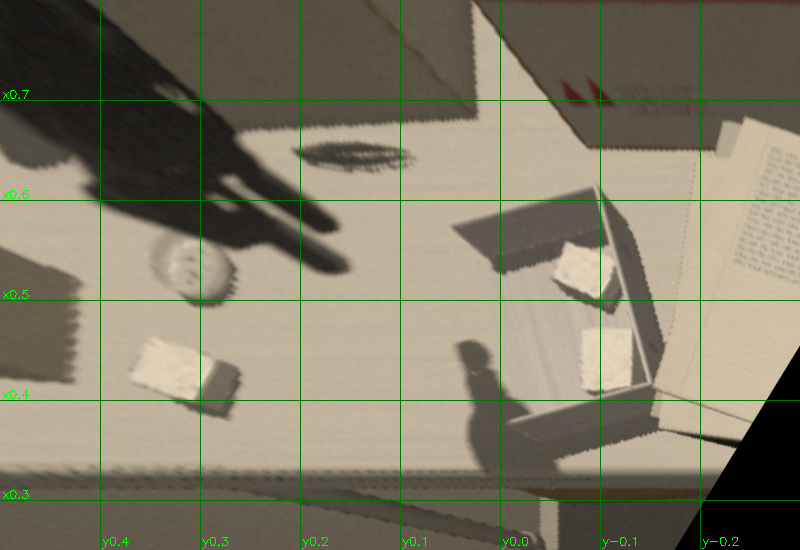

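C is in the pan too, spanning (555-615, 242-300), around (0.53,-0.085). Next is B, at about (0.432,0.328) and unmoved.

Emit:
apply_moves --targets "0.3 0 0 0 0.146; 0.3 0 0 0 0.146; 0.3 0 0 0 0.146; 0.3 0 0 0 0.146; 0.3 4.6 -2.25 0 0; 0.3 4.6 -2.25 0 0; 0.3 4.6 -2.25 0 0; 0.3 4.6 -2.25 0 0"

```text
t: 11.45
tcp_pos: [0.4618, 0.2784, 0.0927]
ee_rot: [-2.54, -1.848, 0.001]
force: [0.3, 0.3, -0.5]
width: 0.0302
gripper_force: 0.0
```

```bash
python3 mv.py .449 .381 .023
```

```text
t 11.45 tcp [0.4618 0.2784 0.0927] toolx [0.308 0.951] w 0.03 f [ 0.3  0.3 -0.5] pan (np.float64(-0.254), np.float64(0.076))
shift cm [ 9.37 -4.37  6.97]
```

Emit:
apply_moves --targets "0.3 4.7 -2.2 0 0; 0.3 4.7 -2.2 0 0; 0.3 0 0 3.5 0; 0.3 0 0 3.5 0; 0.3 -1 0 0 0; 0.3 -1.5 0 0 -0.05; 0.3 -1.6 0 0 -0.07; 0.3 -1.6 0 0 -0.07"

```text
t: 12.45
tcp_pos: [0.4343, 0.3237, 0.0234]
ee_rot: [-2.352, -2.083, 0.001]
force: [-0.1, 0.2, 0.1]
width: 0.0296
gripper_force: 0.0
```

```bash
python3 mv.py .46 0.0 .023
python3 - <<'E'
from h import *
from plant import read_camera
c=read_camera("side")
cv2.imwrite("pics/p6.png",grid(np.clip(top(c,.018)*1.3,0,255).astype(np.uint8)))
E
```

```text
t 12.45 tcp [0.4343 0.3237 0.0234] toolx [0.121 0.993] w 0.03 f [-0.1  0.2  0.1] pan (np.float64(-0.305), np.float64(0.061))
shift cm [-31.83   6.46   0.05]
```

View pics/p6.png

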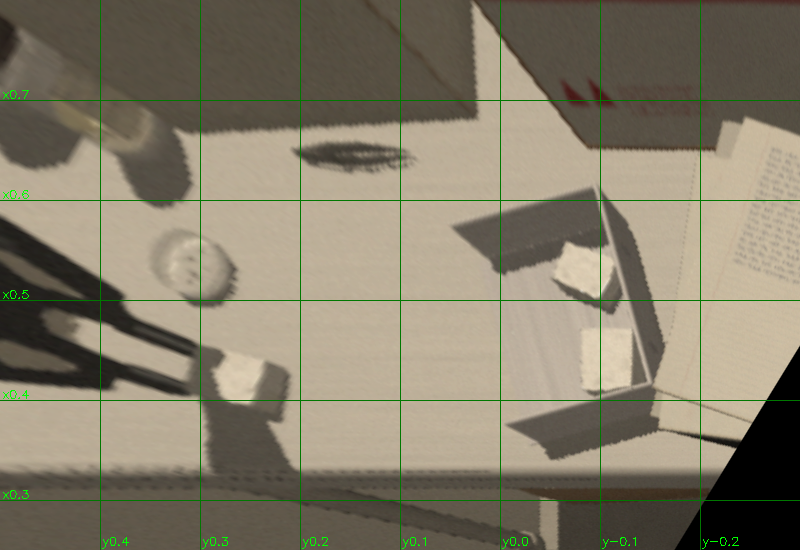

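B is in front of the fingers, spanning (190-288, 348-420), around (0.425,0.275). I'll steer it gradually toward the mouth.

Emit:
apply_moves --targets "0.3 -1.6 0 0 -0.075; 0.3 -1.6 0 0 -0.075; 0.3 -1.6 0 0 -0.075; 0.3 -1.8 0 0 0; 0.3 -1.8 0 0 0; 0.3 -1.8 0 0 0; 0.3 -1.8 0 0 0; 0.3 -1.8 0 0 0"

```text
t: 13.5
tcp_pos: [0.4422, 0.1857, 0.0228]
ee_rot: [2.107, 2.33, 0.0]
force: [-0.2, -0.0, 0.5]
width: 0.0299
gripper_force: 0.4
```

```bash
python3 mv.py .462 -.006 .023
python3 - <<'E'
from h import *
from plant import read_camera
c=read_camera("side")
cv2.imwrite("pics/p7.png",grid(np.clip(top(c,.018)*1.3,0,255).astype(np.uint8)))
E
```

```text
t 13.5 tcp [0.4422 0.1857 0.0228] toolx [-0.1    0.995] w 0.03 f [-0.2 -0.   0.5] pan (np.float64(-0.17), np.float64(0.032))
shift cm [-19.27   0.05  -0.02]
```

View pics/p7.png

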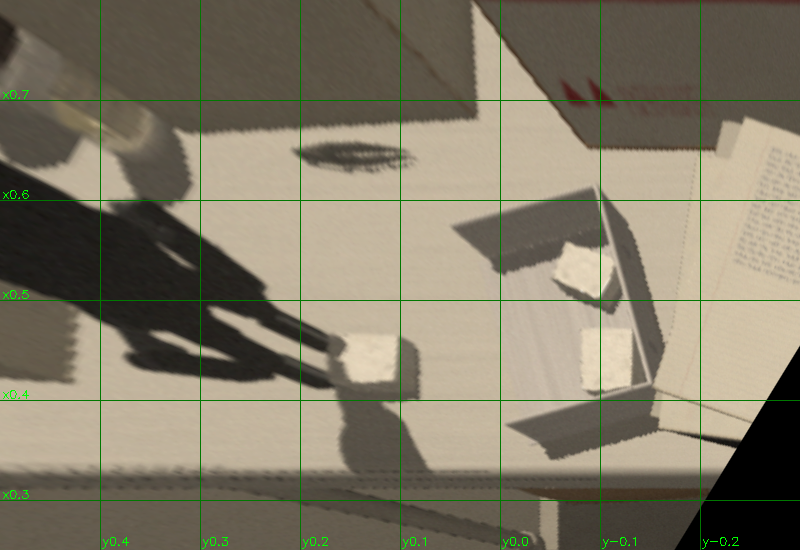

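B is square to the fingers, spanning (330-400, 335-385), around (0.44,0.135). I've now viewed 11 pictures, one over the limit of 10, so I'll check the rest with numbers only.

Emit:
apply_moves --targets "0.3 -1.85 0 0 0; 0.3 -1.85 0 0 0; 0.3 -1.85 0 0 0; 0.3 -1.85 0 0 0; 0.3 -1.85 0 0 0; 0.3 -1.85 0 0 0; 0.3 -1.85 0 0 0; 0.3 -1.85 0 0 0"

```text
t: 14.55
tcp_pos: [0.4568, 0.0388, 0.0227]
ee_rot: [-2.107, -2.33, 0.0]
force: [-0.1, 0.6, 0.6]
width: 0.0302
gripper_force: 0.2
```

Emit:
apply_moves --targets "0.3 -1.8 0 0 0; 0.3 -1.8 0 0 0; 0.3 -1 0 0 0; 0.3 1.5 0 0 0; 0.3 0 0 -5 0; 0.3 4 0 -4 0; 0.3 4 0 -4 0; 0.3 4 0 0 0"

```text
t: 15.55
tcp_pos: [0.4488, 0.1308, 0.1558]
ee_rot: [2.103, 2.328, 0.008]
force: [-0.0, -0.2, 0.5]
width: 0.0303
gripper_force: 0.0
```

```bash
python3 mv.py .46 0 .1
python3 - <<'E'
from h import *
from mv import pan
from plant import read_camera
import pickle
d0=pickle.load(open("c0.pkl","rb"))
for n in("scene","side"):
  c=read_camera(n)
  w,col=heights(c,.014,.0275)
  k=[(-.02<pan(p)[0]<.152) and abs(pan(p)[1])<.092 for p in w];w=w[k]
  m=np.zeros((550,800),np.uint8);m[((X1-w[:,0])*1000).astype(int),((Y1-w[:,1])*1000).astype(int)]=255
  m=cv2.morphologyEx(m,cv2.MORPH_CLOSE,np.ones((5,5)))
  print(n)
  for q in cv2.findContours(m,0,2)[0]:
    if cv2.contourArea(q)>300:
      (u,v),s,a=cv2.minAreaRect(q);p=(X1-v/1000,Y1-u/1000)
      zz=w[(abs(w[:,0]-p[0])<.02)&(abs(w[:,1]-p[1])<.02),2]
      print(np.round(p,3),pan(p),np.round(s),round(a),"z",np.percentile(zz,[10,50,90]).round(3) if len(zz) else "")
  for nm,(x,y) in dict(dish=(.53,.31),twz=(.648,.15),oldB=(.43,.33)).items():
    A,B=[top(i,.0)[int((X1-x)*1000)-45:int((X1-x)*1000)+45,int((Y1-y)*1000)-65:int((Y1-y)*1000)+65].astype(int) for i in(d0[n],c)]
    print(nm,"mean abs diff",abs(A-B).mean().round(2))
E
```

```text
t 15.55 tcp [0.4488 0.1308 0.1558] toolx [-0.102  0.995] w 0.03 f [-0.  -0.2  0.5] pan (np.float64(-0.115), np.float64(0.024))
shift cm [-13.13  -0.25   5.57]
scene
[ 0.452 -0.08 ] (np.float64(0.089), np.float64(-0.03)) [131.  71.] 22 z [0.016 0.018 0.02 ]
[ 0.528 -0.073] (np.float64(0.102), np.float64(0.045)) [44. 27.] 52 z [0.014 0.015 0.015]
dish mean abs diff 1.39
twz mean abs diff 1.5
oldB mean abs diff 23.17
side
[ 0.451 -0.079] (np.float64(0.088), np.float64(-0.03)) [136.  72.] 22 z [0.018 0.019 0.021]
[ 0.532 -0.08 ] (np.float64(0.11), np.float64(0.047)) [56. 45.] 20 z [0.014 0.015 0.016]
dish mean abs diff 1.42
twz mean abs diff 1.82
oldB mean abs diff 17.14
```

Run:
```python
from h import *
from mv import M,e,f
from plant import read_camera
import pickle
d0=pickle.load(open("c0.pkl","rb"))
c=read_camera("side")
w,_=heights(c,.010,.06)
r=w[:,:2]-M;px,py=r@e,r@f
k=(abs(py)<.09)&(px>-.05)&(px<.15);print("z max",np.percentile(w[k&(abs(py)<.07),2],[50,98]).round(3),"min px",np.percentile(px[k&(abs(py)<.07)],1).round(3))
for a in np.arange(-.02,.15,.02):
  q=k&(px>=a)&(px<a+.02)&(py<.015)&(py>-.08)
  print(round(a,2),q.sum(),(py[q].min().round(3),py[q].max().round(3),np.median(w[q,2]).round(4)) if q.any() else "")
for i in(d0["side"],c):
  W,_=heights(i,.02,.1);j=(abs(W[:,0]-.67)<.06)&(abs(W[:,1]-.375)<.06);print("jar",W[j].mean(0).round(4),j.sum())
```

```text
z max [0.019 0.022] min px 0.035
-0.02 0 
0.0 0 
0.02 82 (np.float64(-0.033), np.float64(0.012), np.float64(0.0203))
0.04 269 (np.float64(-0.038), np.float64(0.015), np.float64(0.0195))
0.06 294 (np.float64(-0.043), np.float64(0.014), np.float64(0.0189))
0.08 420 (np.float64(-0.08), np.float64(0.008), np.float64(0.0191))
0.1 431 (np.float64(-0.08), np.float64(0.002), np.float64(0.0201))
0.12 418 (np.float64(-0.08), np.float64(-0.02), np.float64(0.0191))
0.14 49 (np.float64(-0.062), np.float64(-0.027), np.float64(0.0179))
jar [0.6758 0.3666 0.0586] 860
jar [0.6759 0.3666 0.0583] 859
```

All three scraps lie flat in the pan (rear edge of the last one at px 0.035), the bystanders haven't moved, and the arm is clear.

```bash
python3 -c "
from plant import close_job
print(close_job())"
```

```text
the job is handed in; nothing more can be done
None
```

The job is handed in at about 16 s: by my camera measurements all three foam scraps lie flat well inside the pan and the dish, jar and forceps have not moved, but I viewed 11 pictures, one over the limit of 10.

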